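# Set up the filming shot: vase on the banding wheel, camera mast held up

### The job

Set up the shot in the pottery: stand the terracotta vase upright in the middle of the banding wheel, setting it down rather than dropping it, and let go of it. Then squeeze the orange button in the side of the camera mast's black grip to unlock it, pull the grip straight up past the first stop to the second stop, where both tube sections are fully out, and finish still gripping it there with the button squeezed, as it sinks back when let go. Leave the bowl, the green cup and the jar where they stand.

Things in the scene. Friction and masses are not known exactly. Their poses are not given: they have to be found in the camera images.
- vase: the same vase; origin at the centre of its underside, z up its axis. It starts upright on the table in one of three places on the left, which it may swap with the bowl and the cup
- vase_center (a point): loose terracotta vase, round, open-topped, 130 mm tall, about 0.3 kg; this point is on its axis half-way up, 65 mm above its underside. Foot 64 mm across, belly 72 mm at 35 mm up, then a straight neck 45 to 46 mm across from 80 to 112 mm above the underside (grip it there, 35 mm above this point), rim 52 mm across; wall 5 mm
- wheel_top (a point): banding wheel: a round aluminium turntable 180 mm across on a dark foot fixed to the table, free to turn by hand; this point is the centre of its flat upper face, 58 mm above the table, z up
- mast_grip (a point): camera mast, a telescoping post fixed to the table: centre of its black grip block (36 mm in x, 30 in y, 50 tall), 190 mm above the table when down; moves with it. z up; x points to the camera, 61 to 113 mm from the post, 62 mm wide, top 13 mm above this point. The orange button is in the -y side: fingers closing along y at this height squeeze it, along x they do not. Nothing stands above
- mast_button_face (a point): centre of the outer face of the orange release button, a disc of 23 mm diameter standing 6.5 mm out of the grip block's -y side (21.5 mm from the post's axis); moves with the button
- mast_button (a joint): how far the orange button is pressed, m: 0 out, 0.006 fully in; a spring pushes it out with 2 to 5 N. The mast is locked down until the button is in by more than 0.0035, and a firm grip keeps it in
- mast_head (a joint): how far the thin inner tube with the grip is out of the middle tube, m: 0 down, 0.05 fully out. It comes first; its end is the first stop
- mast_mid (a joint): how far the middle tube is out of the fixed outer tube, m: 0 down, 0.05 fully out: the second stop, the grip then 0.10 above its start. It comes only once the inner tube is fully out. Lifting takes about 3 N to the first stop, 5 N to the second, where a hard end is felt; let go, the grip sinks back
- bowl: bystander: orange bowl, 110 mm across, 50 mm tall, loose; origin at the centre of its underside
- cup: bystander: green cup, 72 mm across, 70 mm tall, loose; origin at the centre of its underside
- jar: bystander: lidded white jar with a blue band, 66 mm across, 85 mm tall, loose; origin at the centre of its underside
Things that resemble listed ones, but are neither listed nor needed, are in the scene too. What is shaped like the part that bears mast_grip but red is not meant.

How it is judged:
By the outcome, as a careful person would: the job done as asked, in the order asked, and still so for the second after the job is handed in, while the arm keeps its last pose, push and grip.
It also fails if it takes over 42 s, if anything falls off the work surface, if the arm or the gripper's body presses on something with over 40 N, if the wrist force passes 120 N, or if a joint passes its speed limit or range.

### The arm

A 6-joint arm with a two-finger parallel gripper is mounted at the origin on the work surface. World frame = base frame: x ahead of the robot, y to its left, z up, the work surface at z = 0. Lengths are in m, angles in degrees, forces in N, time in s.
With the tool pointing down it reaches from about 0.425 to 1.125 m from the base axis. Payload 14.9 kg.
Tool frame: the origin (TCP) lies midway between the tips of the shut fingers; the grasp point (between the pads) lies 19 mm behind it; z points along the fingers, y is the line along which they close (so a half turn about z gives the same grasp; the last joint's range is limited). The gripper opens to 91 mm and grips with 3 to 60 N. Pads are 32 mm wide; open, the fingers measure 118 mm over their backs; the gripper's body (76 mm by 178 mm) begins 60 mm behind the grasp point.
Start: joints at [66.446, 21.709, 99.362, -0, 58.929, -1.908], TCP at [0.258, 0.651, 0.214] pointing down, gripper open.
Joint ranges: [-158.91, 158.91], [-42.39, 125.64], [0.06, 152.35], [-60.88, 240.88], [17.5, 164.5], [-176.32, 176.32]. Speed limits (degrees/s): [108.29, 108.29, 136.94, 180, 180, 180].

### API

Orientations are given as [roll, pitch, yaw] about the fixed x, y, z axes, in that order (R = Rz(yaw) Ry(pitch) Rx(roll)).
In Python, from workcell import env, imaging gives the robot as it stands.
- The arm moves only by the tool servo_tool, never from a script. Its argument "plan" is a list of rows, each a list of 3 entries, a list of its own where there are three numbers: the closure, from -1 (fully open) to 1 (shut), so that 0 is half open, then the shift along the tool's x, y, z in mm, then the turn about the tool's z in degrees. In form: [[fingers, [x, y, z], turn], ...]. A call has 1 to 8 rows; each row is the pose to reach, as a shift and turn from the pose commanded when the call began, along the tool's axes at that moment; what a row does not reach only later rows make up. A row lasts 1/8 s, in which the tool goes at most 62.5 mm and 10.7 degrees, less where a joint would pass 70% of its speed; a pose out of reach is approached as far as the arm can. A call with a gripper value outside its range is refused whole. The fingers move at their own pace and stop on an object; the grip force is fixed at half the most. Time passes only in rows, so rows that repeat a pose let the fingers close. It gives the time, the measured TCP pose, the force, the opening and the grip force at its end, in the units of the state.
- env.get_obs(): the state, without advancing time (a new reading comes with each control period).
- imaging.capture(name): name is "scene" or "top" or "wrist"; returns a dict with "image" (420x560x3 uint8, blue, green, red), "z_map" (420x560 float32, m along the optical axis (not along the pixel's ray), 0 where there is no reading), "fx", "fy", "cx", "cy" (pixels), "world_to_cam" (4x4, takes a point from world to camera coordinates). Camera axes: x right, y down, z forward; pixel columns grow to the right and rows downward; lengths in m; the calibration is good to about 2 mm. A picture is of the moment at which its call begins.
- env.hand_in(): hands the job in; it is judged then, once.
Trained networks look in the newest picture that a camera, given by its name, has taken for a name from the list of things; names that differ only in an ending like _2 or _b are one class to them, and where a whole thing is asked for, a point or a joint stands for the part that bears it (a point fixed in the world has none). Each returns a list of dicts, best first, with "conf" (0 to 1); they miss things now and then, are a little off and sometimes report something else, mostly with a low value. They report only what shows in the picture. A call takes as long as a camera call. They do not tell look-alikes from the thing itself.
- imaging.spot_in(camera, label): "box" ([left, top, right, bottom] in pixels, round what is visible of it).
The state is a dict: "t": time; "qpos": joint angles; "qvel": joint speeds; "effort": joint torques, N m; "position": TCP position; "orientation": TCP orientation; "force": force on the tool from outside, world axes, zero at the start; "moment": the same for the moment, N m; "finger_gap": finger opening in m; "grasp_force": force on a finger pad.
Only numpy, scipy, OpenCV 4.12 (cv2) and the standard library are available. Lean on these libraries where they do the work, as an engineer would, in place of code of your own. Each camera call takes 0.05 s, during which the arm holds its last target. There are 200 camera calls.

## Working session

There is one attempt and no reset: what is moved stays moved. The work goes in short steps, Python scripts to look and compute and a tool call to move; the robot and the scene stay as the last step left them, time stands still between calls to the robot, and variables do not carry over. Pictures are saved under pics/ and viewed, at most 10 in all, crops included, and the job is handed in when it is done.

Besides the shell and the picture viewer there is one more tool, called after "Emit:" by a JSON object that holds its "op" and its "data", one argument or row to a line. servo_tool: Moves the arm, as the interface text tells. Its arguments: {"type":"object","properties":{"plan":{"type":"array","items":{"type":"array"}}},"required":["plan"]}

```bash
mkdir -p pics
cat > h.py <<'E'
import numpy as np, cv2
from workcell import env, imaging
def cloud(c):
    z=c["z_map"]; v,u=np.mgrid[:z.shape[0],:z.shape[1]]
    P=np.stack([(u-c["cx"])/c["fx"]*z,(v-c["cy"])/c["fy"]*z,z,np.ones_like(z)],-1)
    W=P@np.linalg.inv(c["world_to_cam"]).T
    W=W[...,:3]; W[z<=0]=np.nan
    return W
E
python3 - <<'E'
from h import *
for n in ("scene","top"):
    c=imaging.capture(n); cv2.imwrite(f"pics/{n}0.png",c["image"]); np.save(f"{n}.npy",cloud(c))
    W=cloud(c)
    for l in ["vase","wheel_top","mast_grip","mast_button","bowl","cup","jar"]:
        try: r=imaging.spot_in(n,l)
        except Exception as e: print(l,e); continue
        for d in r[:3]:
            b=np.array(d["box"]).astype(int); S=W[b[1]:b[3]+1,b[0]:b[2]+1].reshape(-1,3)
            print(n,l,round(d["conf"],2),b,np.nanmedian(S,0).round(3),"zmax",np.nanmax(S[:,2]).round(3))
print({k:env.get_obs()[k] for k in("t","position","orientation","finger_gap","force")})
E
```

```text
scene wheel_top 0.74 [289 190 347 249] [0.6   0.044 0.058] zmax 0.066
scene mast_grip 0.79 [184 199 238 232] [ 0.523 -0.257  0.005] zmax 0.219
scene mast_grip 0.75 [100 202 154 240] [ 0.459 -0.5    0.003] zmax 0.219
scene mast_grip 0.55 [188 265 243 302] [ 0.737 -0.293  0.016] zmax 0.22
scene mast_button 0.47 [108 230 117 239] [ 0.544 -0.509  0.187] zmax 0.207
scene bowl 0.67 [394 153 429 183] [0.493 0.411 0.017] zmax 0.058
scene cup 0.86 [344 155 365 181] [0.446 0.226 0.038] zmax 0.077
scene jar 0.56 [263 261 284 294] [ 0.741 -0.137  0.066] zmax 0.093
top vase 0.81 [178 183 199 205] [0.629 0.247 0.063] zmax 0.135
top vase 0.63 [325 201 366 222] [ 0.57  -0.28   0.174] zmax 0.224
top wheel_top 0.9 [222 177 278 231] [0.601 0.042 0.056] zmax 0.071
top mast_grip 0.98 [391 218 439 238] [ 0.525 -0.504  0.171] zmax 0.221
top mast_grip 0.92 [325 200 366 222] [ 0.571 -0.28   0.17 ] zmax 0.224
top mast_grip 0.72 [333 142 378 164] [ 0.762 -0.313  0.162] zmax 0.224
top bowl 0.6 [129 213 161 245] [0.511 0.399 0.015] zmax 0.059
top cup 0.81 [184 234 207 259] [0.455 0.225 0.005] zmax 0.077
top jar 0.67 [294 160 311 177] [ 0.721 -0.131  0.082] zmax 0.095
{'t': 0.8, 'position': array([0.25823103, 0.650655  , 0.21391774]), 'orientation': array([-1.79999990e+02,  1.69955328e-03,  1.58356147e+02]), 'finger_gap': 0.09127403391208695, 'force': array([-1.04633453,  0.40311041,  0.75225381])}
```

Run:
```python
import cv2,numpy as np
s=cv2.imread("pics/scene0.png");t=cv2.imread("pics/top0.png")
a=cv2.resize(s[130:320,80:450],(800,411),interpolation=cv2.INTER_CUBIC)
cv2.imwrite("pics/a.png",a)
cv2.imwrite("pics/b.png",cv2.resize(t[120:280,110:450],(800,376),interpolation=cv2.INTER_CUBIC))
```

```text
(no output)
```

View pics/a.png

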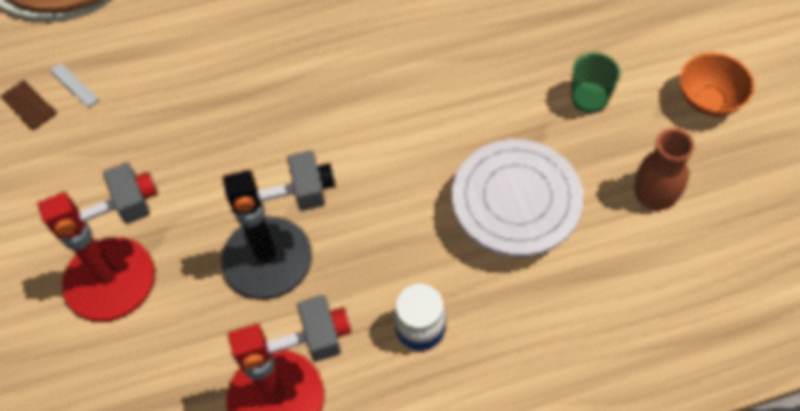

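View pics/b.png

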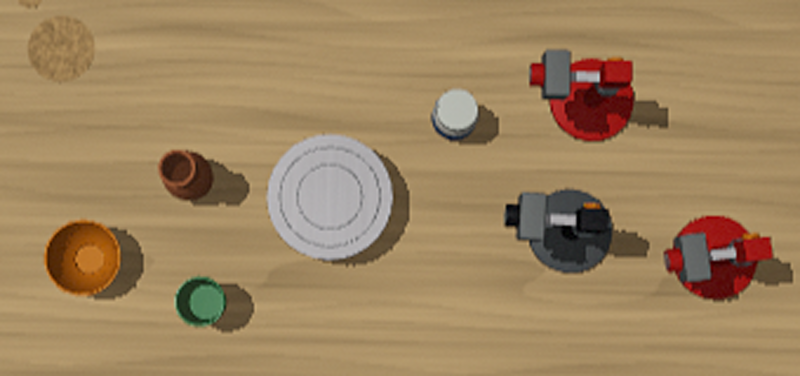

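The scene shows the vase at scene crop (663,170), the wheel at (517,197) and the black mast at (245,190) between two red ones. In the top view the mast's camera points left (+y), with the button on the +x side.

Run:
```python
import numpy as np,cv2
from scipy.optimize import least_squares
def circ(P):
    r=least_squares(lambda p:np.hypot(P[:,0]-p[0],P[:,1]-p[1])-p[2],[*P[:,:2].mean(0),.03],loss="soft_l1",f_scale=.002).x
    return r.round(4)
for n in("scene","top"):
    W=np.load(n+".npy"); img=cv2.imread(f"pics/{n}0.png"); X,Y,Z=W[...,0],W[...,1],W[...,2]
    near=lambda x,y,r:np.hypot(X-x,Y-y)<r
    m=near(.629,.247,.06)&(Z>.12); P=W[m]; print(n,"rim",m.sum(),circ(P),P.min(0).round(3),P.max(0).round(3))
    m=near(.629,.247,.06)&(Z>.02)&(Z<.05);P=W[m]; print(" belly",m.sum(),P.min(0).round(3),P.max(0).round(3))
    m=near(.6,.043,.12)&(Z>.045)&(Z<.07);P=W[m]; e=(P.min(0)+P.max(0))/2
    h=cv2.convexHull(P[:,:2].astype(np.float32))[:,0]; print(" wheel",circ(h),e.round(4),np.median(P[:,2]).round(4))
    m=near(.57,-.28,.11)&(Z>.15);
    P=W[m];print(" mast",m.sum(),P.min(0).round(3),P.max(0).round(3))
    b=img.astype(int); br=b.sum(-1)
    mb=m&(br<110)&(Y<-.27)&(Z>.2); P=W[mb]; print(" block top",mb.sum(),P.mean(0).round(4),P.min(0).round(3),P.max(0).round(3),cv2.minAreaRect(P[:,:2].astype(np.float32)*1000))
    mo=m&(b[...,2]>150)&(b[...,0]<80); P=W[mo]; print(" button",mo.sum(),np.median(P,0).round(4) if mo.any() else "")
    mg=m&(br>150)&(br<400)&(np.ptp(b,axis=-1)<40)&(Z>.19); P=W[mg]; print(" cam/arm",P.mean(0).round(4),cv2.minAreaRect(P[:,:2].astype(np.float32)*1000))
```

```text
scene rim 135 [0.6304 0.2512 0.0226] [0.605 0.227 0.12 ] [0.655 0.279 0.135]
 belly 115 [0.607 0.216 0.02 ] [0.666 0.278 0.05 ]
 wheel [0.6017 0.0455 0.0895] [0.6017 0.0453 0.0568] 0.0589
 mast 839 [ 0.538 -0.323  0.15 ] [ 0.601 -0.192  0.219]
 block top 125 [ 0.5698 -0.3052  0.2132] [ 0.554 -0.32   0.2  ] [ 0.581 -0.289  0.219] ((567.771484375, -305.436767578125), (27.233299255371094, 31.292348861694336), 4.015919208526611)
 button 17 [ 0.584  -0.3049  0.201 ]
 cam/arm [ 0.5723 -0.2311  0.2026] ((563.9622192382812, -257.0703125), (124.30420684814453, 62.3900260925293), 76.91324615478516)
top rim 89 [0.6289 0.2486 0.0225] [0.604 0.225 0.121] [0.654 0.276 0.137]
 belly 34 [0.594 0.215 0.021] [0.662 0.277 0.05 ]
 wheel [0.6017 0.0428 0.0891] [0.6015 0.0435 0.0575] 0.0578
 mast 518 [ 0.537 -0.325  0.151] [ 0.599 -0.194  0.224]
 block top 119 [ 0.5636 -0.306   0.2135] [ 0.55  -0.325  0.2  ] [ 0.578 -0.289  0.224] ((563.5394897460938, -306.9595642089844), (36.65465545654297, 27.97444725036621), 89.72486877441406)
 button 4 [ 0.5845 -0.3043  0.1996]
 cam/arm [ 0.5681 -0.2286  0.2018] ((568.3021240234375, -228.93701171875), (33.36235809326172, 62.46516036987305), 86.85823059082031)
```

Emit:
{"op": "servo_tool", "data": {
  "plan": [
    [-1,[-55,-26,0],8],
    [-1,[-110,-52,0],17],
    [-1,[-165,-79,0],26],
    [-1,[-220,-105,0],34],
    [-1,[-275,-131,0],43],
    [-1,[-330,-157,0],51],
    [-1,[-385,-184,0],60],
    [-1,[-440,-210,0],68.4]
  ]
}}

```text
t: 1.8
position: [0.591, 0.2915, 0.2142]
orientation: [180.0, -0.0, 89.7]
force: [1.2, 1.0, 0.7]
finger_gap: 0.091
grasp_force: 0.0
```

Emit:
{"op": "servo_tool", "data": {
  "plan": [
    [-1,[-41,39,0],0],
    [-1,[-41,39,0],0],
    [-1,[-41,39,0],0]
  ]
}}

```text
t: 2.17
position: [0.6284, 0.2522, 0.2137]
orientation: [-180.0, -0.0, 89.9]
force: [0.6, -0.7, -0.1]
finger_gap: 0.0915
grasp_force: 0.0
```

Run:
```python
from h import *
c=imaging.capture("wrist"); W=cloud(c); cv2.imwrite("pics/w1.png",c["image"])
o=env.get_obs(); print(o["t"],o["position"],o["orientation"])
P=W[(np.hypot(W[...,0]-.63,W[...,1]-.25)<.06)&(W[...,2]>.122)&(W[...,2]<.15)]
print(len(P),P.min(0),P.max(0),cv2.fitEllipse(cv2.convexHull((P[:,:2]*1000).astype(np.float32))))
```

```text
2.225 [0.62807862 0.25268962 0.21384636] [-1.79978956e+02  1.26205569e-03  8.99840343e+01]
1051 [0.60500139 0.2251907  0.12206197] [0.65540725 0.27485142 0.13198381] ((630.3082275390625, 249.95458984375), (50.67022705078125, 50.793983459472656), 35.44472885131836)
```

View pics/w1.png

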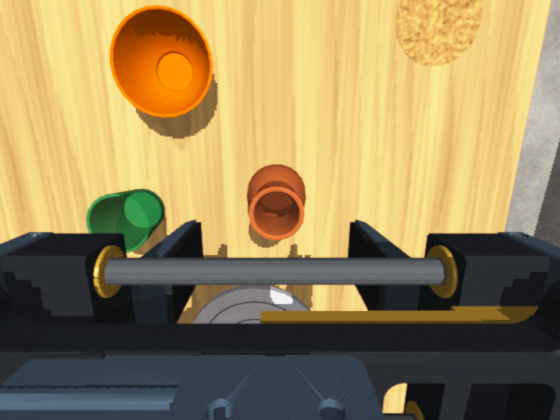

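The wrist view shows the vase rim at about (276,210), between the open fingers. Its axis measures (0.630, 0.250), so I'll descend to the neck.

Emit:
{"op": "servo_tool", "data": {
  "plan": [
    [-1,[-2.5,2,35],0],
    [-1,[-2.5,2,75],0],
    [-1,[-2.5,2,110],0],
    [-1,[-2.5,2,133],0],
    [-1,[-2.5,2,133],0],
    [0,[-2.5,2,133],0],
    [1,[-2.5,2,133],0],
    [1,[-2.5,2,133],0]
  ]
}}

```text
t: 3.22
position: [0.6312, 0.2498, 0.0819]
orientation: [179.9, -0.0, 89.9]
force: [0.7, -0.6, -0.4]
finger_gap: 0.0643
grasp_force: 0.0
```

Emit:
{"op": "servo_tool", "data": {
  "plan": [
    [1,[0,0,0],0],
    [1,[0,0,0],0],
    [1,[0,0,0],0],
    [1,[0,0,0],0]
  ]
}}

```text
t: 3.72
position: [0.6308, 0.2497, 0.0814]
orientation: [180.0, -0.0, 90.0]
force: [-2.5, 0.5, 5.8]
finger_gap: 0.0557
grasp_force: 30.1
```

Run:
```python
from h import *
o=env.get_obs(); print(o["t"],o["position"],o["finger_gap"],o["grasp_force"],o["force"])
I=[]
for n,(x,y,z) in (("scene",(.63,.25,.1)),("wrist",None or (.63,.25,.1)),("top",(.63,.25,.1))):
    c=imaging.capture(n); p=c["world_to_cam"]@[x,y,z,1]; u=int(c["fx"]*p[0]/p[2]+c["cx"]); v=int(c["fy"]*p[1]/p[2]+c["cy"]); print(n,u,v)
    k=200 if n=="wrist" else 50
    I.append(cv2.resize(c["image"][max(v-k,0):v+k,max(u-k,0):u+k],(266,400),interpolation=cv2.INTER_CUBIC) if 0 else cv2.resize(c["image"][max(v-k,0):v+k,max(u-k,0):u+k],(266,266),interpolation=cv2.INTER_CUBIC))
cv2.imwrite("pics/g1.png",np.hstack(I))
```

```text
3.725 [0.63078895 0.24970088 0.08140339] 0.05570832941042878 30.100014110148265 [-2.51730419  0.45091926  5.77884993]
scene 389 201
wrist 272 258
top 186 192
```

View pics/g1.png

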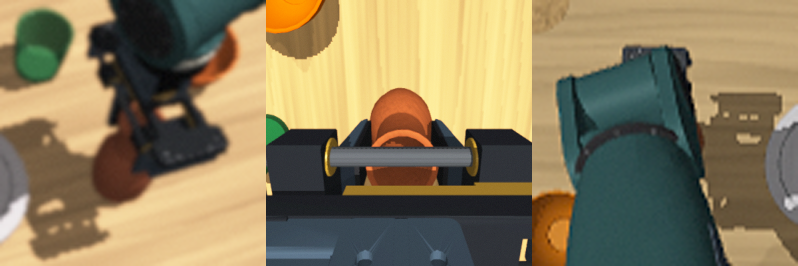

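Gap 55.7 mm is too wide for the 46 mm neck, and the tool is being pushed up, so the tips are probably riding on the shoulder. I'll open a little, rise and re-grip.

Emit:
{"op": "servo_tool", "data": {
  "plan": [
    [-0.8,[0,0,0],0],
    [-0.8,[0,0,0],0],
    [-0.8,[0,0,-12],0],
    [-0.8,[0,0,-12],0],
    [1,[0,0,-12],0],
    [1,[0,0,-12],0],
    [1,[0,0,-12],0],
    [1,[0,0,-12],0]
  ]
}}

```text
t: 4.88
position: [0.6305, 0.2496, 0.0927]
orientation: [-180.0, 0.0, 90.0]
force: [-1.8, -0.2, 0.1]
finger_gap: 0.0545
grasp_force: 29.9
```

Emit:
{"op": "servo_tool", "data": {
  "plan": [
    [1,[0,0,0],0],
    [1,[0,0,0],0],
    [1,[0,0,0],0]
  ]
}}

```text
t: 5.25
position: [0.6306, 0.2496, 0.0928]
orientation: [-180.0, 0.0, 90.0]
force: [-0.6, 0.1, -3.4]
finger_gap: 0.0545
grasp_force: 29.9
```

Emit:
{"op": "servo_tool", "data": {
  "plan": [
    [1,[0,0,-10],0],
    [1,[0,0,-30],0],
    [1,[0,0,-50],0],
    [1,[0,0,-70],0],
    [1,[0,0,-80],0],
    [1,[0,0,-80],0]
  ]
}}

```text
t: 6.0
position: [0.631, 0.2498, 0.1739]
orientation: [179.9, -0.0, 90.0]
force: [-0.8, 0.1, -3.5]
finger_gap: 0.0541
grasp_force: 29.9
```

```bash
cat > look.py <<'E'
from h import *
import sys
name=sys.argv[1]; x,y,z=map(float,sys.argv[2:5])
o=env.get_obs(); print(o["t"],o["position"].round(4),o["finger_gap"],o["grasp_force"],o["force"].round(1))
I=[]
for n in ("scene","wrist"):
    c=imaging.capture(n); p=c["world_to_cam"]@[x,y,z,1]; u=int(c["fx"]*p[0]/p[2]+c["cx"]); v=int(c["fy"]*p[1]/p[2]+c["cy"])
    k=150 if n=="wrist" else 50
    v=min(max(v,k),420-k);u=min(max(u,k),560-k)
    np.save(f"last_{n}.npy",np.dstack([cloud(c),c["image"]]))
    I.append(cv2.resize(c["image"][v-k:v+k,u-k:u+k],(400,400),interpolation=cv2.INTER_CUBIC))
cv2.imwrite(f"pics/{name}.png",np.hstack(I))
E
python3 look.py g2 .63 .25 .15
```

```text
6.0 [0.631  0.2498 0.1739] 0.05406265979144282 29.87083686506935 [-0.8  0.1 -3.5]
```

View pics/g2.png

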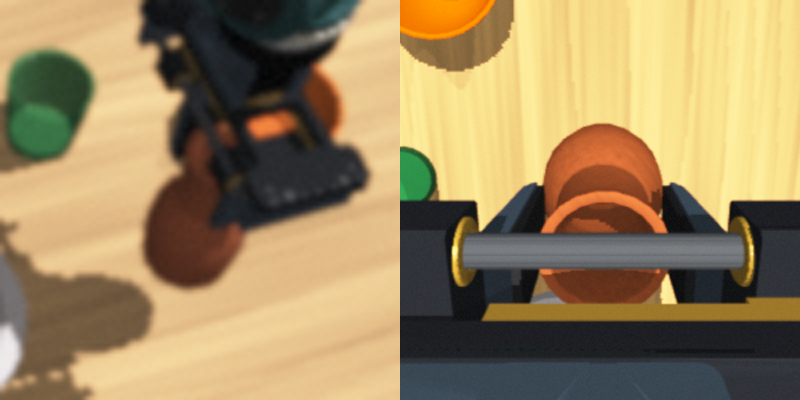

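Run:
```python
import numpy as np,cv2
for n in("wrist","scene"):
    A=np.load(f"last_{n}.npy"); W=A[...,:3]; b=A[...,3:]
    m=(np.hypot(W[...,0]-.63,W[...,1]-.25)<.07)&(W[...,2]>.06)&(b[...,2]>1.6*b[...,0])&(b[...,2]>40)
    P=W[m]; print(n,len(P),"zmax",np.percentile(P[:,2],[1,50,95,98,99.5]).round(4))
    for lo in np.arange(.08,.22,.01):
        Q=P[(P[:,2]>lo)&(P[:,2]<lo+.01)]
        if len(Q)>5: print(round(lo,2),len(Q),np.percentile(Q[:,0],[2,98]).round(3),np.percentile(Q[:,1],[2,98]).round(3))
    Q=P[P[:,2]>.203]
    if len(Q)>20:
        k=np.linalg.lstsq(np.c_[Q[:,:2]-[.63,.25],np.ones(len(Q))],Q[:,2],rcond=None)[0]; print("plane",k)
```

```text
wrist 14534 zmax [0.0926 0.2097 0.2816 0.2823 0.2828]
0.08 99 [0.62  0.641] [0.222 0.281]
0.09 189 [0.616 0.647] [0.221 0.281]
0.1 270 [0.613 0.65 ] [0.22  0.284]
0.11 379 [0.604 0.658] [0.219 0.285]
0.12 366 [0.601 0.66 ] [0.22  0.285]
0.13 284 [0.601 0.662] [0.236 0.284]
0.14 1175 [0.6   0.663] [0.242 0.283]
0.15 1130 [0.604 0.658] [0.248 0.277]
0.16 395 [0.61  0.652] [0.239 0.273]
0.17 397 [0.604 0.659] [0.244 0.272]
0.18 359 [0.604 0.65 ] [0.247 0.272]
0.19 674 [0.614 0.649] [0.231 0.273]
0.2 1812 [0.61  0.653] [0.229 0.274]
0.21 1081 [0.609 0.655] [0.23  0.274]
0.22 32 [0.601 0.671] [0.236 0.267]
plane [0.22604965 1.3730532  0.22913133]
scene 798 zmax [0.0868 0.1576 0.2963 0.3583 0.4279]
0.08 16 [0.63  0.663] [0.22  0.258]
0.09 33 [0.625 0.664] [0.219 0.261]
0.1 36 [0.618 0.665] [0.217 0.269]
0.11 42 [0.62  0.666] [0.217 0.272]
0.12 52 [0.613 0.666] [0.217 0.263]
0.13 56 [0.614 0.665] [0.217 0.27 ]
0.14 99 [0.602 0.665] [0.219 0.268]
0.15 80 [0.606 0.661] [0.223 0.263]
0.16 32 [0.613 0.652] [0.227 0.258]
0.17 30 [0.603 0.65 ] [0.229 0.256]
0.18 32 [0.604 0.65 ] [0.23  0.254]
0.19 29 [0.609 0.651] [0.23  0.258]
0.2 36 [0.602 0.651] [0.228 0.267]
0.21 34 [0.607 0.647] [0.226 0.262]
plane [0.28018494 0.74042855 0.27372834]
```

Emit:
{"op": "servo_tool", "data": {
  "plan": [
    [1,[-15,-2,-5],0],
    [1,[-45,-6,-5],0],
    [1,[-80,-11,-5],0],
    [1,[-115,-16,-5],0],
    [1,[-150,-21,-5],0],
    [1,[-180,-25,-5],0],
    [1,[-200,-28,-5],0],
    [1,[-206,-29,-5],0]
  ]
}}

```text
t: 7.1
position: [0.6012, 0.0425, 0.1779]
orientation: [-180.0, 0.0, 89.9]
force: [-0.1, 0.7, -2.4]
finger_gap: 0.0546
grasp_force: 29.9
```

Emit:
{"op": "servo_tool", "data": {
  "plan": [
    [1,[0,0,0],0],
    [1,[0,0,5],0],
    [1,[0,0,12],0],
    [1,[0,0,18],0],
    [1,[0,0,20],0],
    [1,[0,0,20],0]
  ]
}}

```text
t: 7.85
position: [0.6015, 0.0437, 0.1577]
orientation: [-180.0, 0.0, 90.0]
force: [0.2, 0.2, -2.3]
finger_gap: 0.0542
grasp_force: 29.9
```

```bash
python3 look.py g3 .602 .044 .1
python3 - <<'E'
import numpy as np,cv2
from scipy.optimize import least_squares
for n in("wrist","scene"):
    A=np.load(f"last_{n}.npy"); W=A[...,:3]; b=A[...,3:]
    X,Y,Z=np.moveaxis(W,-1,0)
    m=(np.hypot(X-.602,Y-.044)<.06)&(Z>.065)&(Z<.215)&(b[...,2]>1.6*b[...,0])&(b[...,2]>40);P=W[m]
    for lo in (.08,.09,.1):
        Q=P[abs(P[:,2]-lo)<.008]; print(n,lo,len(Q),np.percentile(Q[:,0],[1,99]).round(4),np.percentile(Q[:,1],[1,99]).round(4))
    print("zmin",P[:,2].min())
    m=(np.hypot(X-.602,Y-.044)<.12)&(abs(Z-.058)<.008)&(np.ptp(b,axis=-1)<40); Q=W[m]
    r=np.hypot(Q[:,0]-.602,Q[:,1]-.044); a=np.arctan2(Q[:,1]-.044,Q[:,0]-.602)
    E=[]
    for k in np.arange(-3.14,3.14,.1):
        s=(a>k)&(a<k+.1)
        if s.any() and r[s].max()>.083: E.append(Q[s][r[s].argmax()])
    E=np.array(E)
    if len(E)>5: print(" wheel",len(E),least_squares(lambda p:np.hypot(E[:,0]-p[0],E[:,1]-p[1])-.0895,[.6,.04],loss="soft_l1",f_scale=.002).x.round(4))
E
```

```text
7.85 [0.6015 0.0437 0.1577] 0.054226940384416555 29.87196540971354 [ 0.2  0.2 -2.3]
wrist 0.08 356 [0.5861 0.6191] [0.0144 0.0778]
wrist 0.09 429 [0.5826 0.6221] [0.0132 0.0781]
wrist 0.1 553 [0.573  0.6238] [0.0129 0.0793]
zmin 0.07190175118030406
 wheel 41 [0.6024 0.0432]
scene 0.08 31 [0.6003 0.634 ] [0.0134 0.0517]
scene 0.09 40 [0.5989 0.636 ] [0.0126 0.0569]
scene 0.1 49 [0.601  0.6366] [0.0106 0.0592]
zmin 0.06707500731737337
 wheel 51 [0.6026 0.0454]
```

View pics/g3.png

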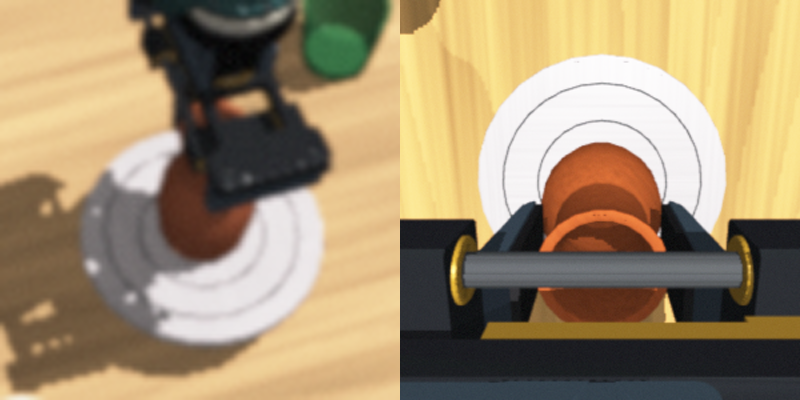

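The vase is centred over the wheel in both views, so I'll lower it slowly and watch the force.

Emit:
{"op": "servo_tool", "data": {
  "plan": [
    [1,[0,0,1.5],0],
    [1,[0,0,3],0],
    [1,[0,0,4],0],
    [1,[0,0,5],0],
    [1,[0,0,5],0]
  ]
}}

```text
t: 8.57
position: [0.6014, 0.0436, 0.1528]
orientation: [-180.0, 0.0, 90.0]
force: [0.4, 0.1, -3.0]
finger_gap: 0.0546
grasp_force: 29.9
```

Emit:
{"op": "servo_tool", "data": {
  "plan": [
    [1,[0,0,0.5],0],
    [1,[0,0,1],0],
    [1,[0,0,1.5],0],
    [1,[0,0,1.5],0]
  ]
}}

```text
t: 9.07
position: [0.6015, 0.0436, 0.1514]
orientation: [-180.0, 0.0, 90.0]
force: [-0.1, 0.6, -3.0]
finger_gap: 0.0547
grasp_force: 29.9
```

Emit:
{"op": "servo_tool", "data": {
  "plan": [
    [1,[0,0,0.5],0],
    [1,[0,0,1],0],
    [1,[0,0,1.5],0],
    [1,[0,0,1.5],0]
  ]
}}

```text
t: 9.57
position: [0.6017, 0.0437, 0.1506]
orientation: [180.0, -0.0, 90.0]
force: [-4.0, 0.2, 9.0]
finger_gap: 0.0545
grasp_force: 30.2
```

Emit:
{"op": "servo_tool", "data": {
  "plan": [
    [1,[0,0,0.5],0],
    [1,[0,0,1],0],
    [1,[0,0,1],0]
  ]
}}

```text
t: 9.95
position: [0.6018, 0.0437, 0.1505]
orientation: [180.0, -0.0, 90.0]
force: [-9.2, 0.4, 20.3]
finger_gap: 0.0543
grasp_force: 30.6
```

It has touched down. I'll take off the load, open, then rise.

Emit:
{"op": "servo_tool", "data": {
  "plan": [
    [1,[0,0,-1],0],
    [1,[0,0,-1.7],0],
    [1,[0,0,-1.7],0]
  ]
}}

```text
t: 10.32
position: [0.6016, 0.0436, 0.1506]
orientation: [180.0, -0.0, 90.0]
force: [-1.6, 0.6, 1.0]
finger_gap: 0.0544
grasp_force: 30.0
```

Emit:
{"op": "servo_tool", "data": {
  "plan": [
    [-0.2,[0,0,0],0],
    [-0.5,[0,0,0],0],
    [-1,[0,0,0],0],
    [-1,[0,0,0],0],
    [-1,[0,0,-15],0],
    [-1,[0,0,-45],0],
    [-1,[0,0,-85],0],
    [-1,[0,0,-125],0]
  ]
}}

```text
t: 11.32
position: [0.6015, 0.0437, 0.278]
orientation: [180.0, -0.0, 90.0]
force: [-0.1, 0.0, -0.4]
finger_gap: 0.091
grasp_force: 0.0
```

```bash
python3 look.py g4 .602 .044 .1
python3 - <<'E'
import numpy as np,cv2
A=np.load("last_wrist.npy"); W=A[...,:3]; b=A[...,3:]
P=W[(np.hypot(W[...,0]-.602,W[...,1]-.044)<.06)&(W[...,2]>.181)&(W[...,2]<.2)]
print(len(P),cv2.fitEllipse(cv2.convexHull((P[:,:2]*1000).astype(np.float32))),P[:,2].max())
E
```

```text
11.325 [0.6015 0.0437 0.278 ] 0.09102088446997944 0.0 [-0.1  0.  -0.4]
952 ((601.6304931640625, 43.91808319091797), (50.588897705078125, 50.770973205566406), 166.05386352539062) 0.19005835583554492
```

View pics/g4.png

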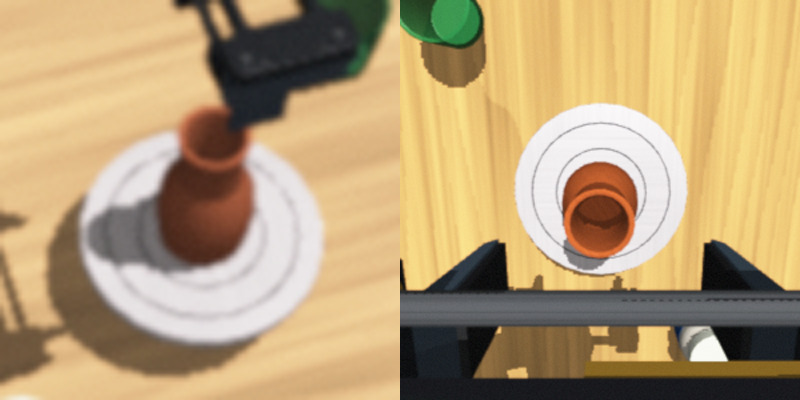

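The vase stands upright and centred on the wheel: rim at (0.602, 0.044), rim height about 0.19. Next I'll go to the mast.

Emit:
{"op": "servo_tool", "data": {
  "plan": [
    [-1,[-50,-5,-15],0],
    [-1,[-105,-11,-15],0],
    [-1,[-160,-17,-15],0],
    [-1,[-215,-23,-15],0],
    [-1,[-270,-28,-15],0],
    [-1,[-320,-33,-15],0],
    [-1,[-350,-36,-15],0],
    [-1,[-350,-36,-15],0]
  ]
}}

```text
t: 12.42
position: [0.5648, -0.3079, 0.2907]
orientation: [-180.0, 0.0, 89.8]
force: [-0.8, 1.0, -1.1]
finger_gap: 0.0914
grasp_force: 0.0
```

```bash
python3 look.py g5 .5655 -.306 .2
python3 - <<'E'
import numpy as np,cv2
for n in("wrist","scene"):
    A=np.load(f"last_{n}.npy"); W=A[...,:3]; b=A[...,3:]; X,Y,Z=np.moveaxis(W,-1,0)
    m=(abs(X-.566)<.05)&(abs(Y+.306)<.035)&(Z>.205)&(Z<.225)&(b.sum(-1)<130); P=W[m]
    if len(P)>5: print(n,len(P),P.mean(0).round(4),np.percentile(P,[2,98],axis=0).round(4),cv2.minAreaRect((P[:,:2]*1000).astype(np.float32)))
    m=(abs(X-.566)<.05)&(abs(Y+.306)<.035)&(Z>.15)&(Z<.225)&(b[...,2]>130)&(b[...,0]<80); P=W[m]
    if len(P)>3: print(" button",len(P),np.median(P,0).round(4),P.max(0).round(4))
    m=(abs(X-.566)<.05)&(abs(Y+.22)<.04)&(Z>.195)&(Z<.21); P=W[m]
    if len(P)>5: print(" cam",len(P),P.mean(0).round(4),cv2.minAreaRect((P[:,:2]*1000).astype(np.float32)))
E
```

```text
12.425 [ 0.5648 -0.3079  0.2907] 0.0914332162546013 0.0 [-0.8  1.  -1.1]
wrist 1236 [ 0.5641 -0.3046  0.2145] [[ 0.5504 -0.3219  0.2089]
 [ 0.5777 -0.2888  0.2162]] ((564.260986328125, -306.0222473144531), (34.840633392333984, 28.185848236083984), 88.30833435058594)
 button 158 [ 0.583  -0.3047  0.2001] [ 0.5864 -0.2934  0.2149]
 cam 3281 [ 0.5685 -0.2256  0.2019] ((568.7764282226562, -220.53973388671875), (50.93294143676758, 62.07448959350586), 87.30058288574219)
scene 67 [ 0.5749 -0.3041  0.213 ] [[ 0.5639 -0.3195  0.2057]
 [ 0.58   -0.2898  0.2177]] ((574.5652465820312, -303.5213317871094), (17.804576873779297, 32.332637786865234), 18.36899185180664)
 button 30 [ 0.5836 -0.3049  0.1986] [ 0.5875 -0.2963  0.2041]
 cam 316 [ 0.5705 -0.223   0.2021] ((567.8661499023438, -217.64974975585938), (51.18581771850586, 63.514312744140625), 87.3090591430664)
```

View pics/g5.png

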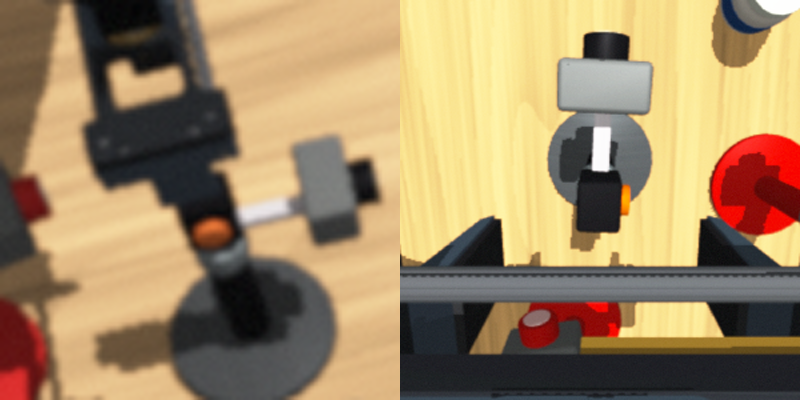

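The black grip is at about (600,203) in the right view with the orange button on the right (+x). The mast's x axis points at about 87° yaw, so I'll turn +2.8 and descend to TCP z 0.171.

Emit:
{"op": "servo_tool", "data": {
  "plan": [
    [-1,[1,-0.5,0],2.8],
    [-1,[1,-0.5,30],2.8],
    [-1,[1,-0.5,65],2.8],
    [-1,[1,-0.5,95],2.8],
    [-1,[1,-0.5,115],2.8],
    [-1,[1,-0.5,121],2.8],
    [-1,[1,-0.5,121],2.8],
    [-1,[1,-0.5,121],2.8]
  ]
}}

```text
t: 13.52
position: [0.5653, -0.3056, 0.1707]
orientation: [179.9, 0.0, 87.2]
force: [-0.3, 0.1, 0.2]
finger_gap: 0.0912
grasp_force: 0.0
```

Emit:
{"op": "servo_tool", "data": {
  "plan": [
    [0,[0,0,0],0],
    [1,[0,0,0],0],
    [1,[0,0,0],0],
    [1,[0,0,0],0],
    [1,[0,0,0],0],
    [1,[0,0,0],0],
    [1,[0,0,0],0],
    [1,[0,0,0],0]
  ]
}}

```text
t: 14.52
position: [0.5642, -0.3053, 0.1696]
orientation: [-179.9, -0.0, 87.2]
force: [-4.4, 0.5, 2.7]
finger_gap: 0.0304
grasp_force: 30.0
```

Gap 30.4 mm means the button is fully in. Pulling straight up.

Emit:
{"op": "servo_tool", "data": {
  "plan": [
    [1,[0,0,-4],0],
    [1,[0,0,-10],0],
    [1,[0,0,-16],0],
    [1,[0,0,-22],0],
    [1,[0,0,-28],0],
    [1,[0,0,-34],0],
    [1,[0,0,-40],0],
    [1,[0,0,-40],0]
  ]
}}

```text
t: 15.52
position: [0.5643, -0.3053, 0.2101]
orientation: [-179.9, -0.0, 87.2]
force: [-6.0, -0.5, -1.3]
finger_gap: 0.0299
grasp_force: 30.0
```

Emit:
{"op": "servo_tool", "data": {
  "plan": [
    [1,[0,0,-5],0],
    [1,[0,0,-11],0],
    [1,[0,0,-17],0],
    [1,[0,0,-24],0],
    [1,[0,0,-31],0],
    [1,[0,0,-38],0],
    [1,[0,0,-44],0],
    [1,[0,0,-50],0]
  ]
}}

```text
t: 16.52
position: [0.5643, -0.3052, 0.2598]
orientation: [-179.9, -0.0, 87.2]
force: [-4.7, -1.5, -4.3]
finger_gap: 0.0299
grasp_force: 30.0
```

Emit:
{"op": "servo_tool", "data": {
  "plan": [
    [1,[0,0,-2],0],
    [1,[0,0,-4],0],
    [1,[0,0,-6],0],
    [1,[0,0,-6],0]
  ]
}}

```text
t: 17.02
position: [0.5643, -0.3053, 0.2659]
orientation: [-179.9, -0.0, 87.2]
force: [-5.6, -0.3, -1.3]
finger_gap: 0.0302
grasp_force: 30.0
```

Emit:
{"op": "servo_tool", "data": {
  "plan": [
    [1,[0,0,-1],0],
    [1,[0,0,-2],0],
    [1,[0,0,-3],0],
    [1,[0,0,-4],0],
    [1,[0,0,-4],0]
  ]
}}

```text
t: 17.65
position: [0.5642, -0.3052, 0.2697]
orientation: [-179.9, -0.0, 87.2]
force: [-5.1, -1.0, -4.8]
finger_gap: 0.03
grasp_force: 30.0
```

Emit:
{"op": "servo_tool", "data": {
  "plan": [
    [1,[0,0,-0.5],0],
    [1,[0,0,-1],0],
    [1,[0,0,-1],0]
  ]
}}

```text
t: 18.02
position: [0.5642, -0.3052, 0.2698]
orientation: [-179.9, -0.0, 87.2]
force: [-3.4, -3.9, -17.0]
finger_gap: 0.0299
grasp_force: 30.0
```

Emit:
{"op": "servo_tool", "data": {
  "plan": [
    [1,[0,0,0.4],0],
    [1,[0,0,0.4],0],
    [1,[0,0,0.4],0],
    [1,[0,0,0.4],0]
  ]
}}

```text
t: 18.52
position: [0.5643, -0.3052, 0.2698]
orientation: [-179.9, -0.0, 87.2]
force: [-4.5, -2.0, -12.9]
finger_gap: 0.0298
grasp_force: 30.0
```

```bash
python3 look.py g6 .5645 -.28 .25
python3 - <<'E'
import numpy as np
A=np.load("last_wrist.npy"); W=A[...,:3]; X,Y,Z=np.moveaxis(W,-1,0)
m=(abs(X-.568)<.025)&(abs(Y+.22)<.022)&(Z>.24); print("cam top z (expect .303)",np.percentile(Z[m],[50,90]))
from h import *
c=imaging.capture("top"); W=cloud(c); X,Y,Z=np.moveaxis(W,-1,0)
for n,(x,y) in dict(vase=(.6016,.0439),bowl=(.511,.399),cup=(.455,.225),jar=(.721,-.131)).items():
    P=W[(np.hypot(X-x,Y-y)<.08)&(Z>(.09 if n=="vase" else .03))]; print(n,len(P),P.mean(0).round(3),P[:,2].max().round(3))
    W0=np.load("top.npy"); P=W0[(np.hypot(W0[...,0]-x,W0[...,1]-y)<.08)&(W0[...,2]>(.09 if n=="vase" else .03))]; print("  before",len(P),P.mean(0).round(3) if len(P) else "")
E
```

```text
18.525 [ 0.5643 -0.3052  0.2698] 0.029801914655815297 29.998511373996735 [ -4.5  -2.  -12.9]
cam top z (expect .303) [0.30280342 0.30381528]
vase 291 [0.594 0.04  0.148] 0.196
  before 0 
bowl 285 [0.511 0.402 0.043] 0.059
  before 280 [0.51  0.403 0.044]
cup 156 [0.45  0.229 0.06 ] 0.079
  before 157 [0.45  0.229 0.06 ]
jar 320 [ 0.722 -0.133  0.077] 0.094
  before 319 [ 0.722 -0.133  0.076]
```

View pics/g6.png

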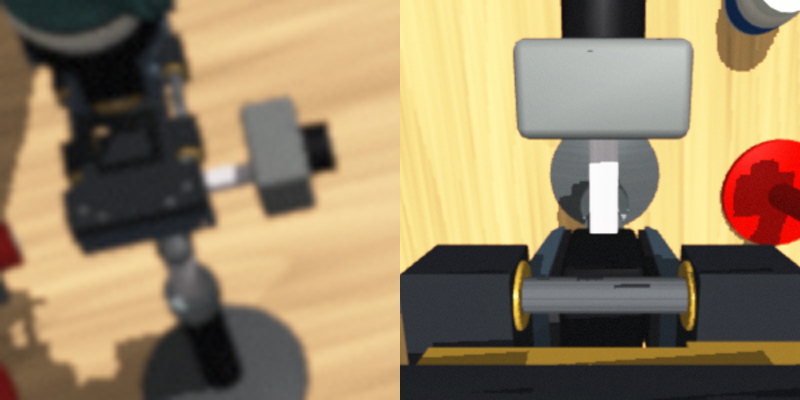

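The picture shows the mast with both tube sections out (left, about (185,280)). The camera top is at 0.303, the expected full extension, and the bowl, cup and jar are unmoved. Handing in.

```bash
python3 -c "
from workcell import env
print(env.hand_in())"
```

```text
the job is handed in; nothing more can be done
None
```

The vase stands upright in the middle of the banding wheel, released, and the mast is held at its second stop with the button squeezed; the bowl, cup and jar did not move, and I handed the job in at about 18.6 s.

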